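Knock a jammed slide key out of its keyway in a control-desk panel

ROBOT

A 7-joint arm with a two-finger parallel gripper is mounted at the origin on the work surface. World frame = base frame: x ahead of the robot, y to its left, z up, the work surface at z = 0. Lengths are in mm, angles in rad, forces in N, time in s.
With the tool pointing down it reaches from about 350 to 900 mm from the base axis. Payload 7.2 kg.
Tool frame: the origin (TCP) lies at the very end of the fingers, on their centre line; the grasp point (between the pads) lies 19 mm behind it (pinch_z is the distance from the TCP to the grasp point, in mm); z points along the fingers, y is the direction in which the jaws open and shut (so a half turn about z gives the same grasp; the last joint's range is limited). The gripper opens to 88 mm and grips with 3 to 60 N. Pads are 20 mm wide; open, the fingers measure 115 mm over their backs; the gripper's body (75 mm by 178 mm) begins 61 mm behind the grasp point.
Start: joints at [-0.068, 0.411, -0.013, 1.596, 0.006, 1.134, -0.082], TCP at [625.003, -0.011, 222.653] pointing down, gripper open.
Joint ranges: [-2.95, 2.95], [-0.29, 1.99], [-1.47, 1.44], [0.14, 2.54], [-1.03, 4.17], [0.13, 1.85], [-2.86, 2.86]. Speed limits (rad/s): [2.39, 2.39, 3.01, 3.01, 3.14, 3.14, 3.14].

INTERFACE

Orientations are given as [roll, pitch, yaw] about the fixed x, y, z axes, in that order (R = Rz(yaw) Ry(pitch) Rx(roll)).
In Python, from plant import sense, snapshot, close_job, pinch_z gives the robot as it stands.
- The arm moves only by the tool servo_tool, never from a script. Its argument "steps" is a list of rows, each an object with "xyz": the shift along the tool's x, y, z as a fraction of full scale, a list of three; "roll": the turn about the tool's z as a fraction of full scale. In form: [{"xyz": [dx, dy, dz], "roll": roll}, ...]. A call has 1 to 8 rows; each row is the pose to reach, as a shift and turn from the pose measured when the call began, along the tool's axes at that moment; what a row does not reach only later rows make up. Full scale, the value 1, is 0.8 m for a shift and 45 degrees for a turn. A row lasts 1/10 s, in which the tool goes at most 50 mm and 8.59 degrees, less where a joint would pass 70% of its speed; a pose out of reach is approached as far as the arm can. A call with a number of a shift or a turn outside -1 to 1 is refused whole. A call with a gripper value outside its range is refused whole. "grip" is the opening, from 0 (shut) to 1 (fully open), set as the call begins (left out, the last holds). The fingers move at their own pace and stop on an object; the grip force is fixed at half the most. Time passes only in rows, so rows that repeat a pose let the fingers close. It gives the time, the measured TCP pose, the force and the opening at its end, in the units of the state.
- sense(): the state, without advancing time (a new reading comes with each control period).
- snapshot(name): name is "scene" or "side" or "wrist"; returns a dict with "color" (420x560x3 uint8, red, green, blue), "fovy" (degrees; the focal length in pixels is half the picture's height over the tangent of half this angle, whatever the lens; pixels are square), "cx", "cy" (the principal point, pixels), "pose" (4x4, takes a point from camera to world coordinates); the wrist camera has in their place "mount" (4x4, takes a point from camera to tool coordinates, whose origin is the TCP and whose axes are the flange's). Camera axes: x right, y down, z forward; pixel columns grow to the right and rows downward; lengths in mm; the calibration is good to about 2 mm. A picture is of the moment at which its call begins: read the wrist's pose just before it. There is no depth.
- close_job(): hands the job in, once; it reports no verdict.
The state is a dict: "clock": time; "qpos": joint angles; "joint_velocities": joint speeds; "joint_efforts": joint torques, N m; "position": TCP position; "tcp_rot": TCP orientation; "wrist_force": force on the tool from outside, world axes, zero at the start; "ft_torque": the same for the moment, N m; "opening": opening from 0.0 (shut) to 1.0 (fully open).
Only numpy, scipy, OpenCV 4.12 (cv2) and the standard library are available. Lean on these libraries where they do the work, as an engineer would, in place of code of your own. Each camera call takes 0.05 s, during which the arm holds its last target.

TASK

The slide key with the square post is jammed under the two dark steel lips of its keyway in the green mosaic panel. Pick up the plain wooden block and with it, not with the fingers, knock the key along the keyway until its foot is clear of the lips; then lay the block flat on the open desk (not on the panel or in the tray), lift the key out and leave it standing upright on the floor of the grey tray.

Things in the scene. Friction and masses are not known exactly. Their poses are not given: they have to be found in the camera images.
- key_center (a point): Aluminium slide key: foot 70 (own y, along the keyway) x 48 x 10 mm thick, with a plain square 24 x 24 mm post from its middle up to 60 mm above the underside; 0.25 kg. Point: on the post's axis, 30 mm above the underside; z up. It starts 0-6 mm to +y of jam and takes 6-18 N to knock along; clear of the lips from 28 mm to +y of jam (stops at 64), where it stays, loose. Not the round-knobbed keys.
- jam (a point): key_center's place at the jammed end, 34 mm over the desk; y runs along the keyway: knock to +y; z up. Fixed panel, 220 mm square, 20 mm high, centre 27 mm to +x, 31 to +y. Keyway: sunk 16 mm, 54 wide, open above, end walls 37 mm to -y and 99 to +y of here; lips flush with the top, 32 mm apart, cover its first 30 mm. Pegs and knob up to 30 mm tall stand on the panel 65 mm or more to +x of here.
- block_center (a point): Plain light-wood knocking block, 100 mm long (its x), 36 mm wide (y), 45 mm high (z, up), 0.13 kg, lying on the desk. The point is its centre, 22.5 mm above the desk. A small stepped wooden wedge elsewhere is not it.
- tray: Grey open plastic tray, 150 x 150 mm outside, walls 4 mm thick and 28 mm high, floor 4 to 5 mm thick, standing on the desk. Origin at the centre of its underside, z up, sides along its x and y.
Not all that is in view belongs to the job. Of the things that look like the tray, take the one that is farthest from the robot's base at the start. What is shaped like the part that bears key_center but turquoise is not meant.

How it is judged:
By the outcome, as a careful person would: the job done as asked, in the order asked, and still so for the second after the job is handed in, with the robot touching nothing.
It also fails if it takes over 72 s, if anything falls off the work surface, if the arm or the gripper's body presses on something with over 40 N, if the wrist force passes 120 N, or if a joint passes its speed limit or range.

## Working session

There is one attempt and no reset: what is moved stays moved. The work goes in short steps, Python scripts to look and compute and a tool call to move; the robot and the scene stay as the last step left them, time stands still between calls to the robot, and variables do not carry over. Pictures are saved under pics/ and viewed, and the job is handed in when it is done.

Besides the shell and the picture viewer there is one more tool, called after "Request:" as a command line: name --argument value ..., lists and objects as JSON in quotes. servo_tool: Moves the arm, as the interface text tells. Shift numbers are shares of 0.8 m and turn numbers shares of 45 degrees, none past 1 either way. Its arguments: {"type":"object","properties":{"steps":{"type":"array"},"grip":{"type":"number"}},"required":["steps"]}

```bash
mkdir -p pics; ls; cat > h.py <<'E'
import numpy as np, cv2, sys
from plant import sense, snapshot, close_job, pinch_z
def save(s,n): cv2.imwrite('pics/'+n+'.png', cv2.cvtColor(s['color'],cv2.COLOR_RGB2BGR))
E
python3 - <<'E'
from h import *
import pickle
st=sense(); print(st, pinch_z)
d={}
for n in ['scene','side','wrist']:
    s=snapshot(n); save(s,n+'0'); d[n]=s
    print(n,{k:v for k,v in s.items() if k!='color'})
d['st']=st
pickle.dump(d,open('d0.pkl','wb'))
E
```

```text
pics
{'clock': 0.0, 'qpos': array([-0.0681898 ,  0.41192496, -0.0127291 ,  1.59701877,  0.00562817,
        1.13429437, -0.08219137]), 'joint_velocities': array([0.0011064 , 0.00162005, 0.00149169, 0.00095497, 0.00054261,
       0.0010047 , 0.00111451]), 'joint_efforts': array([-2.92756195e-04, -5.87956166e+01,  6.41712137e-01, -2.91074431e+01,
       -5.37758670e-02,  1.83686998e-02,  1.53371734e-04]), 'position': array([ 6.24504660e+02, -4.69392730e-02,  2.21803729e+02]), 'tcp_rot': array([-3.13998847e+00,  1.32474476e-04,  1.57084696e+00]), 'wrist_force': array([ 0.23772491,  0.40734682, -0.00856801]), 'ft_torque': array([0.00461596, 0.01794314, 0.02452417]), 'opening': 0.9974348336108978} 18.700000000000003
scene {'fovy': 42.64242143274858, 'cx': 280.62703526978686, 'cy': 201.35870324280825, 'pose': array([[ 5.89067798e-01,  6.85407446e-01, -4.28037103e-01,
         9.29666777e+02],
       [ 8.08047458e-01, -5.04629135e-01,  3.03988064e-01,
        -3.83517657e+02],
       [-7.64431060e-03, -5.24943872e-01, -8.51102518e-01,
         1.10544540e+03],
       [ 0.00000000e+00,  0.00
[... 225 characters left out ...]
8e+02],
       [-1.60829307e-01,  5.87148015e-01, -7.93341757e-01,
         9.83452881e+02],
       [-8.44168306e-03, -8.04594426e-01, -5.93764725e-01,
         7.97332715e+02],
       [ 0.00000000e+00,  0.00000000e+00,  0.00000000e+00,
         1.00000000e+00]])}
wrist {'fovy': 71.3258558314048, 'cx': 285.27386381460656, 'cy': 209.45000106332606, 'mount': array([[-1.19301171e-03, -9.53019010e-01, -3.02908142e-01,
         8.34391879e+01],
       [ 9.99999187e-01, -1.27307055e-03,  6.68509454e-05,
         7.52068988e-01],
       [-4.49333656e-04, -3.02907816e-01,  9.53019755e-01,
        -1.61496939e+02],
       [ 0.00000000e+00,  0.00000000e+00,  0.00000000e+00,
         1.00000000e+00]])}
```

View pics/scene0.png

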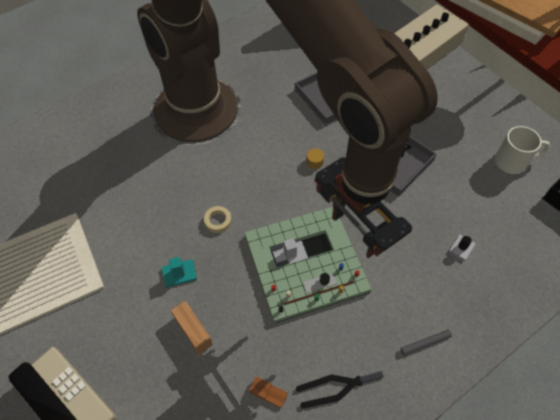

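View pics/side0.png

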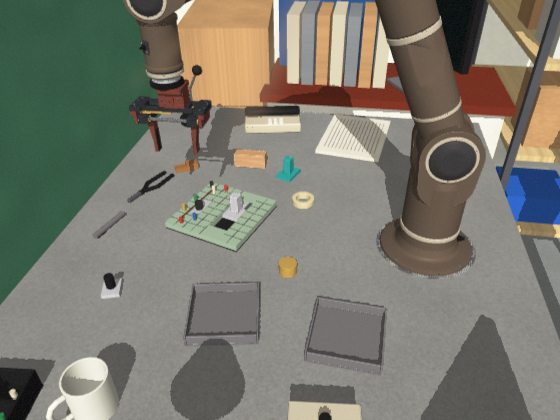

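View pics/wrist0.png

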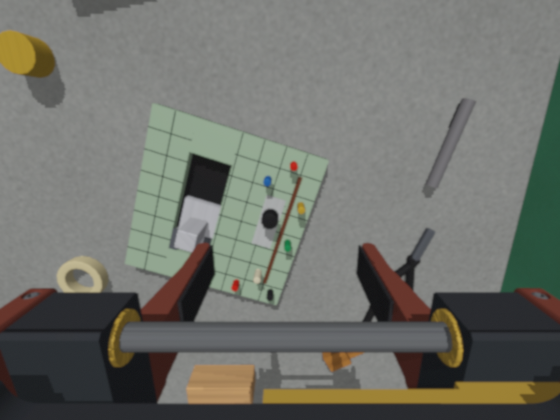

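```bash
cat >> h.py <<'E'
def eul(r):
    from scipy.spatial.transform import Rotation as R
    return R.from_euler('xyz',r).as_matrix()
def campose(s,st=None):
    if 'pose' in s: return np.array(s['pose'])
    T=np.eye(4);T[:3,:3]=eul(st['tcp_rot']);T[:3,3]=st['position']
    return T@s['mount']
def K(s):
    f=210/np.tan(np.radians(s['fovy']/2)); return np.array([[f,0,s['cx']],[0,f,s['cy']],[0,0,1]])
def pix2z(s,uv,z,st=None):
    T=campose(s,st); uv=np.atleast_2d(uv).astype(float)
    d=np.c_[uv,np.ones(len(uv))]@np.linalg.inv(K(s)).T@T[:3,:3].T
    o=T[:3,3]; t=(z-o[2])/d[:,2]
    return o+t[:,None]*d
def proj(s,P,st=None):
    T=campose(s,st); P=np.atleast_2d(P)
    c=(P-T[:3,3])@T[:3,:3]; c=c@K(s).T
    return c[:,:2]/c[:,2:]
def crop(s,n,u0,v0,u1,v1,k):
    im=cv2.cvtColor(s['color'],cv2.COLOR_RGB2BGR)[v0:v1,u0:u1]
    im=cv2.resize(im,None,fx=k,fy=k,interpolation=cv2.INTER_CUBIC)
    for u in range((u0+19)//20*20,u1,20):
        cv2.putText(im,str(u),(int((u-u0)*k),10),0,.35,(0,255,255),1); cv2.line(im,(int((u-u0+.5)*k),12),(int((u-u0+.5)*k),18),(0,255,255),1)
    for v in range((v0+19)//20*20,v1,20):
        cv2.putText(im,str(v),(0,int((v-v0+.5)*k)+4),0,.35,(0,255,255),1); cv2.line(im,(24,int((v-v0+.5)*k)),(30,int((v-v0+.5)*k)),(0,255,255),1)
    cv2.imwrite('pics/'+n+'.png',im)
E
python3 - <<'E'
from h import *
import pickle
d=pickle.load(open('d0.pkl','rb'))
crop(d['wrist'],'w_panel',100,80,350,320,2.4)
crop(d['scene'],'s_panel',150,200,390,390,3.2)
crop(d['side'],'d_panel',150,140,320,260,4.5)
crop(d['side'],'d_tray',170,260,400,390,3.4)
E
```

```text
(no output)
```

View pics/w_panel.png

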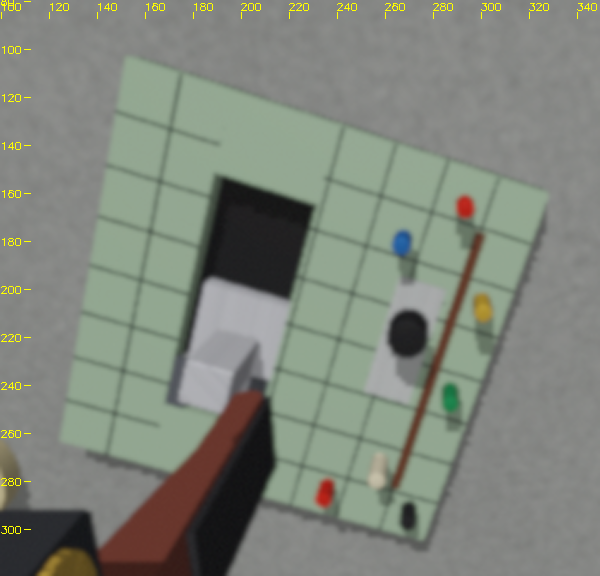

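View pics/s_panel.png

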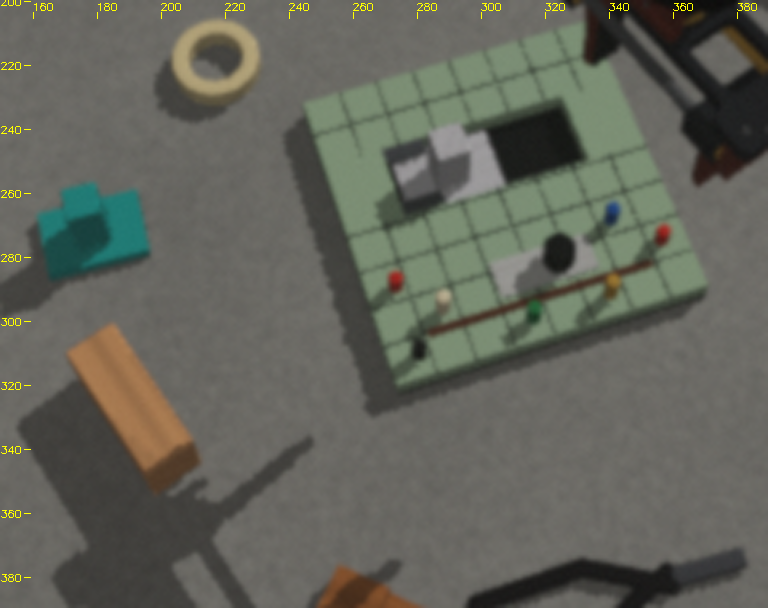

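View pics/d_panel.png

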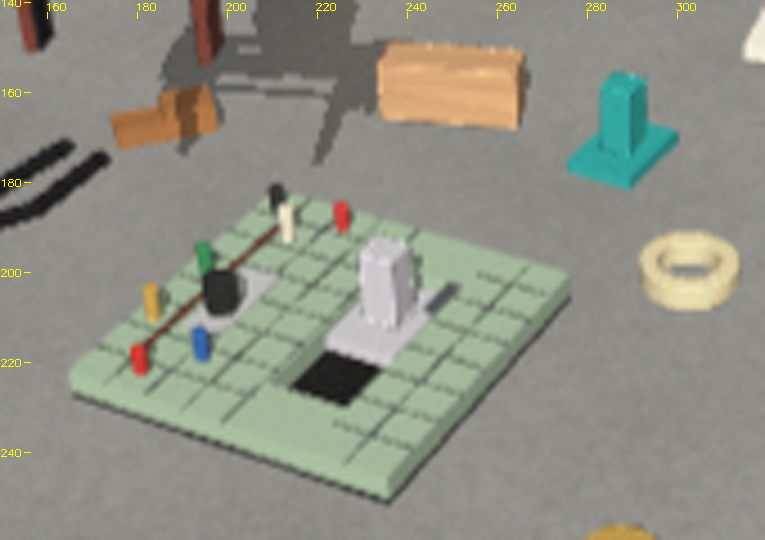

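View pics/d_tray.png

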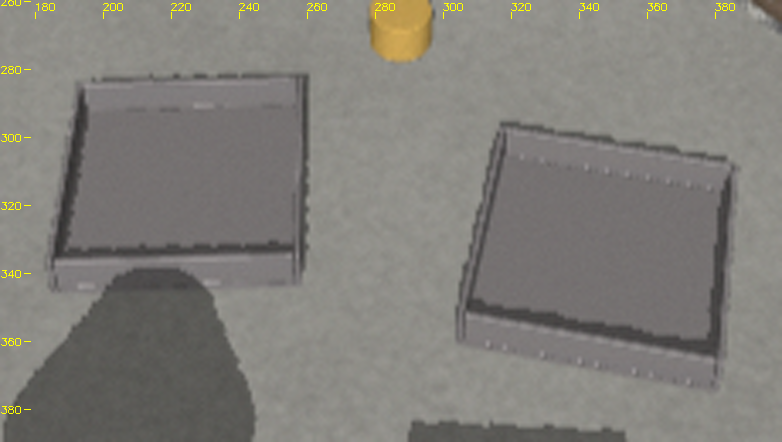

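```bash
python3 - <<'E'
from h import *
import pickle
d=pickle.load(open('d0.pkl','rb')); st=d['st']
np.set_printoptions(precision=1,suppress=True)
for n,c,o,k,z in [('wrist',[(123,55),(549,190),(425,542),(60,440)],(100,80),2.4,20),
 ('scene',[(585,22),(705,290),(397,383),(305,103)],(150,200),3.2,20),
 ('side',[(388,487),(68,378),(285,190),(572,280)],(150,140),4.5,20)]:
    uv=np.array(c,float)/k+np.array(o)-.5
    P=pix2z(d[n],uv,z,st)[:,:2]
    print(n,P.tolist(),'sides',[np.linalg.norm(P[i]-P[i-1]) for i in range(4)],'ctr',P.mean(0),
      'ang',np.degrees(np.arctan2(*((P[0]-P[3])+(P[1]-P[2]))[::-1])), np.degrees(np.arctan2(*((P[1]-P[0])+(P[2]-P[3]))[::-1])))
# trays rim z=28
for c in [[(80,80),(308,75),(302,258),(52,262)],[(500,123),(735,162),(720,357),(460,312)]]:
    uv=np.array(c,float)/3.4+np.array((170,260))-.5
    P=pix2z(d['side'],uv,28)[:,:2]; print('tray',P.tolist(),'sides',[np.linalg.norm(P[i]-P[i-1]) for i in range(4)],P.mean(0),np.linalg.norm(P.mean(0)))
# block top
for n,c,o,k in [('scene',[(67,352),(115,323),(200,462),(157,490)],(150,200),3.2),('side',[(385,42),(525,50),(520,90),(378,78)],(150,140),4.5)]:
    uv=np.array(c,float)/k+np.array(o)-.5
    P=pix2z(d[n],uv,45)[:,:2]; print('block',n,P.tolist(),'sides',[np.linalg.norm(P[i]-P[i-1]) for i in range(4)],P.mean(0))
E
```

```text
wrist [[468.05155397113435, 99.14311640034629], [678.081411078105, 33.62722167678803], [612.15508679554, -178.41135294074698], [402.38627381028886, -109.45350762918784]] sides [np.float64(218.6880896965382), np.float64(220.01107548894643), np.float64(222.05097919001818), np.float64(220.8124528446124)] ctr [540.2 -38.8] ang 72.62821863370996 -17.761775748114665
scene [[467.151331002199, 94.00927659359581], [678.4571335019359, 26.48400262235498], [608.6639939624908, -178.03401456984972], [401.100938601448, -110.05007971571786]] sides [np.float64(214.48280871357645), np.float64(221.83283074186505), np.float64(216.0988238815829), np.float64(218.4129972072683)] ctr [538.8 -41.9] ang 71.60910009296586 -17.927029899430007
side [[466.0762925854246, 108.06841265153366], [675.0127442751731, 40.99294964190278], [604.5083116301319, -174.8625546608406], [399.3996864493096, -101.38572831160616]] sides [np.float64(219.81084361886573), np.float64(219.4391910818552), np.float64(227.07812259306448), np.float64(217.87242169196765)] ctr [536.2 -31.8] ang 72.12320947219062 -18.75036289785332
tray [[529.5
[... 610 characters left out ...]
.6798680157123)] [182.  325.4] 372.8498099992388
block scene [[473.4025227465409, -342.35407291167985], [474.7082474733768, -307.212829931916], [584.8740479190276, -311.4199089750247], [583.9686461024958, -342.2017248341632]] sides [np.float64(110.56622831543521), np.float64(35.165492677126984), np.float64(110.24610243408118), np.float64(30.79512851142674)] [ 529.2 -325.8]
block side [[574.2183282888027, -336.2342398522529], [473.451616424721, -339.38122683986137], [466.46096565048197, -283.9725575746987], [566.8965701025988, -285.6991620053785]] sides [np.float64(51.06272844185766), np.float64(100.8158407543132), np.float64(55.84791695294954), np.float64(100.45044452127688)] [ 520.3 -311.3]
```

Request:
servo_tool --steps '[{"xyz": [-0.05, -0.03, 0], "roll": 0.15}, {"xyz": [-0.1, -0.06, 0], "roll": 0.3}, {"xyz": [-0.15, -0.09, 0], "roll": 0.45}, {"xyz": [-0.2, -0.12, 0], "roll": 0.6}, {"xyz": [-0.25, -0.15, 0], "roll": 0.75}, {"xyz": [-0.3, -0.175, 0], "roll": 0.9}, {"xyz": [-0.35, -0.2, 0], "roll": 1}, {"xyz": [-0.4, -0.23, 0], "roll": 1}]' --grip 1

```text
clock: 0.95
position: [439.9, -321.2, 222.2]
tcp_rot: [-3.141, 0.001, 0.783]
wrist_force: [0.8, -0.1, 0.2]
opening: 1.001
```

Request:
servo_tool --steps '[{"xyz": [0, 0, 0], "roll": 0.15}, {"xyz": [0, 0, 0], "roll": 0.3}, {"xyz": [0, 0, 0], "roll": 0.45}, {"xyz": [0, 0, 0], "roll": 0.6}, {"xyz": [0, 0, 0], "roll": 0.8}, {"xyz": [0, 0, 0], "roll": 1}, {"xyz": [0, 0, 0], "roll": 1}, {"xyz": [0, 0, 0], "roll": 1}]'

```text
clock: 1.75
position: [439.8, -321.1, 222.1]
tcp_rot: [-3.142, 0.001, 0.002]
wrist_force: [0.0, 1.0, -0.1]
opening: 1.001
```

```bash
python3 - <<'E'
from h import *
import pickle
st=sense(); s=snapshot('wrist'); pickle.dump((st,s),open('d1.pkl','wb'))
crop(s,'w1',120,60,480,330,2.2)
E
```

```text
(no output)
```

View pics/w1.png

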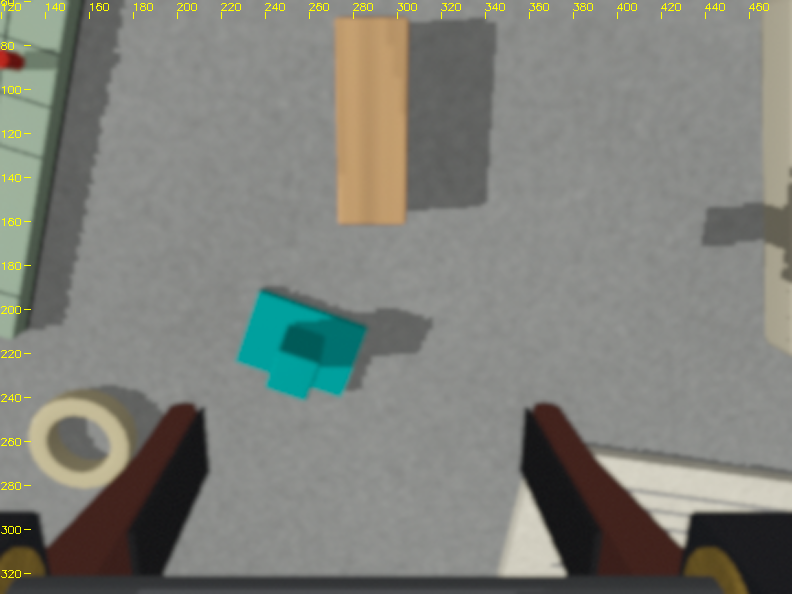

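```bash
python3 - <<'E'
from h import *
import pickle
st,s=pickle.load(open('d1.pkl','rb'))
np.set_printoptions(precision=1,suppress=True)
uv=np.array([(335,16),(408,16),(406,224),(337,224)],float)/2.2+np.array((120,60))-.5
P=pix2z(s,uv,45,st)[:,:2]; print(P,[np.linalg.norm(P[i]-P[i-1]) for i in range(4)],P.mean(0), np.degrees(np.arctan2(*((P[0]-P[3])+(P[1]-P[2]))[::-1])))
E
```

```text
[[ 573.9 -306.9]
 [ 573.9 -341.8]
 [ 474.9 -342.8]
 [ 474.9 -306.7]] [np.float64(99.07900652218818), np.float64(34.86449242651586), np.float64(99.07932272920756), np.float64(36.18264478365036)] [ 524.4 -324.6] 0.21210627079699934
```

Request:
servo_tool --steps '[{"xyz": [0.05, 0.0045, 0], "roll": 0}, {"xyz": [0.1058, 0.0045, 0.03], "roll": 0}, {"xyz": [0.1058, 0.0045, 0.08], "roll": 0}, {"xyz": [0.1058, 0.0045, 0.13], "roll": 0}, {"xyz": [0.1058, 0.0045, 0.18], "roll": 0}, {"xyz": [0.1058, 0.0045, 0.22], "roll": 0}, {"xyz": [0.1058, 0.0045, 0.25], "roll": 0}, {"xyz": [0.1058, 0.0045, 0.265], "roll": 0}]'

```text
clock: 2.6
position: [523.0, -323.8, 7.5]
tcp_rot: [-3.14, 0.004, 0.005]
wrist_force: [-0.5, 0.7, 0.3]
opening: 0.998
```

Request:
servo_tool --steps '[{"xyz": [0, 0, 0], "roll": 0}, {"xyz": [0, 0, 0], "roll": 0}, {"xyz": [0, 0, 0], "roll": 0}, {"xyz": [0, 0, 0], "roll": 0}, {"xyz": [0, 0, 0], "roll": 0}, {"xyz": [0, 0, 0], "roll": 0}, {"xyz": [0, 0, 0], "roll": 0}, {"xyz": [0, 0, 0], "roll": 0}]' --grip 0

```text
clock: 3.4
position: [523.2, -323.9, 7.9]
tcp_rot: [-3.14, 0.004, 0.005]
wrist_force: [-0.8, -0.2, 2.6]
opening: 0.41
```

Request:
servo_tool --steps '[{"xyz": [0, 0, -0.03], "roll": 0}, {"xyz": [0, 0, -0.08], "roll": 0}, {"xyz": [0, 0, -0.13], "roll": -0.15}, {"xyz": [-0.01, -0.04, -0.178], "roll": -0.3}, {"xyz": [-0.02, -0.09, -0.178], "roll": -0.45}, {"xyz": [-0.03, -0.14, -0.178], "roll": -0.6}, {"xyz": [-0.045, -0.19, -0.178], "roll": -0.75}, {"xyz": [-0.055, -0.234, -0.178], "roll": -0.9}]'

```text
clock: 4.2
position: [477.6, -135.1, 150.6]
tcp_rot: [-3.137, 0.002, 0.717]
wrist_force: [0.7, 0.8, -1.9]
opening: 0.412
```

Request:
servo_tool --steps '[{"xyz": [0, 0, 0], "roll": -0.1}, {"xyz": [0, 0, 0], "roll": -0.25}, {"xyz": [0, 0, 0], "roll": -0.4}, {"xyz": [0, 0, 0], "roll": -0.55}, {"xyz": [0, 0, 0], "roll": -0.7}, {"xyz": [0, 0, 0], "roll": -0.7}, {"xyz": [0, 0, 0], "roll": -0.7}]'

```text
clock: 4.9
position: [477.4, -135.2, 150.5]
tcp_rot: [-3.137, -0.0, 1.263]
wrist_force: [-0.2, 0.0, -1.6]
opening: 0.41
```

```bash
python3 - <<'E'
from h import *
import pickle
st=sense(); s=snapshot('wrist'); pickle.dump((st,s),open('d2.pkl','wb')); print(st['position'],st['tcp_rot'],st['opening'])
save(s,'w2f')
crop(s,'w2',100,20,440,280,2.3)
E
```

```text
[ 477.39598469 -135.17918083  150.45386208] [-3.13652789e+00 -4.76571679e-04  1.26311445e+00] 0.41008203779469077
```

View pics/w2f.png

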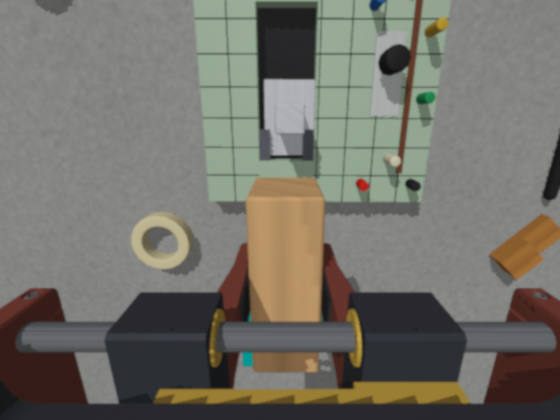

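View pics/w2.png

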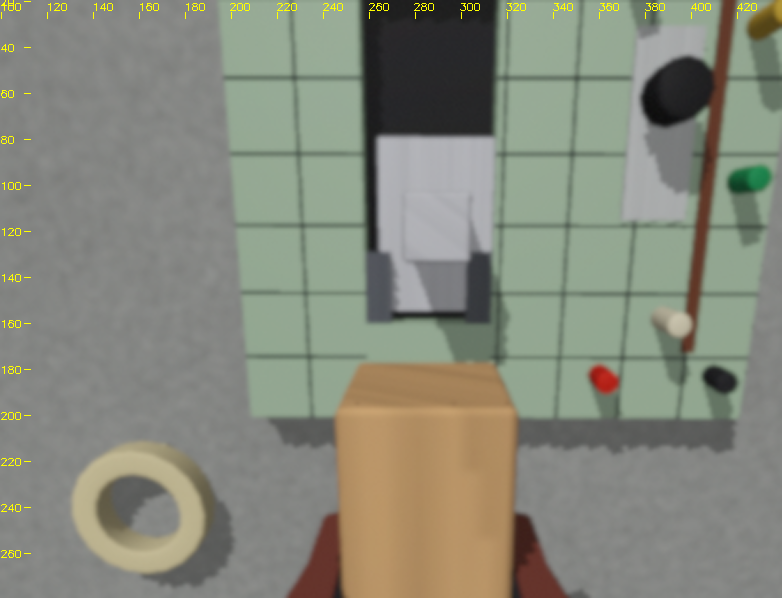

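```bash
cat >> h.py <<'E'
def c2u(c,o,k): return np.array(c,float)/k+np.array(o)-.5
E
python3 - <<'E'
from h import *
import pickle
st,s=pickle.load(open('d2.pkl','rb'))
np.set_printoptions(precision=1,suppress=True)
f=lambda c,z:pix2z(s,c2u(c,(100,20),2.3),z,st)[:,:2]
lip=f([(367,322),(491,322),(367,252),(491,251)],20); print('lips',lip)
ang=lambda a,b:np.degrees(np.arctan2(*(b-a)[::-1]))
print('w',np.linalg.norm(lip[0]-lip[1]),'len',np.linalg.norm(lip[0]-lip[2]),ang(lip[0],lip[1]),ang(lip[0],lip[2]),ang(lip[1],lip[3]))
ed=f([(250,417),(742,417)],20);print('edge',ed,np.linalg.norm(ed[0]-ed[1]),ang(*ed))
post=f([(402,192),(468,192),(471,261),(405,261)],64); print('post',post.mean(0),[np.linalg.norm(post[i]-post[i-1]) for i in range(4)],ang(post[0],post[1]),ang(post[3],post[2]),ang(post[3],post[0]),ang(post[2],post[1]))
th=np.radians(-17.7); R=np.array([[np.cos(th),-np.sin(th)],[np.sin(th),np.cos(th)]])
jam=lip[:2].mean(0)+R@[0,37]; print('jam from lips',jam)
pc=ed.mean(0)+R@[0,110]; print('jam from panel edge',pc-R@[27,31])
print('key rel jam',R.T@(post.mean(0)-jam))
# block front top/bottom edges
zt=150.5-7.7+45; zb=zt-45
b=f([(337,410),(517,410)],zt); print('blk top front',b,np.linalg.norm(b[0]-b[1]),ang(*b), 'rel tcp',R.T@(b.mean(0)-st['position'][:2]))
b=f([(360,364),(495,364)],zb); print('blk bot front',b,np.linalg.norm(b[0]-b[1]),ang(*b),'rel tcp',R.T@(b.mean(0)-st['position'][:2]))
print('tcp rel jam',R.T@(st['position'][:2]-jam))
E
```

```text
lips [[ 465.8  -86.3]
 [ 516.8 -102.6]
 [ 475.4  -58.8]
 [ 525.   -74.2]]
w 53.53456801002171 len 29.18756006104465 -17.65915443405718 70.75135827715779 73.94183771986455
edge [[ 401.4 -110.6]
 [ 612.6 -177.7]] 221.61508505841852 -17.619426727214663
post [505.9 -57.8] [np.float64(23.182845507173425), np.float64(22.869406069756884), np.float64(23.206566758804517), np.float64(23.55506800469421)] -17.708350855447026 -17.68293206428977 74.30049986921799 75.99346736525943
jam from lips [502.6 -59.2]
jam from panel edge [505.3 -60.7]
key rel jam [2.7 2.4]
blk top front [[476.9 -83. ]
 [509.7 -93.4]] 34.40656872622938 -17.622473904692857 rel tcp [ 0.9 49.6]
blk bot front [[476.8 -83.1]
 [509.6 -93.5]] 34.4184479899752 -17.642014705024454 rel tcp [ 0.8 49.4]
tcp rel jam [ -0.9 -80. ]
```

Request:
servo_tool --steps '[{"xyz": [0, 0.0034, 0.04], "roll": 0}, {"xyz": [0, 0.0034, 0.08], "roll": 0}, {"xyz": [0, 0.0034, 0.12], "roll": 0}, {"xyz": [0, 0.0034, 0.14], "roll": 0}, {"xyz": [0, 0.0034, 0.144], "roll": 0}, {"xyz": [0, 0.0034, 0.144], "roll": 0}]'

```text
clock: 5.55
position: [479.4, -135.8, 35.1]
tcp_rot: [-3.136, -0.0, 1.262]
wrist_force: [0.1, 0.2, -1.3]
opening: 0.407
```

```bash
python3 - <<'E'
from h import *
import pickle
s=snapshot('side'); crop(s,'d3',150,140,320,260,4.5)
s=snapshot('scene'); crop(s,'s3',200,170,390,330,3.8)
E
```

```text
(no output)
```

View pics/d3.png

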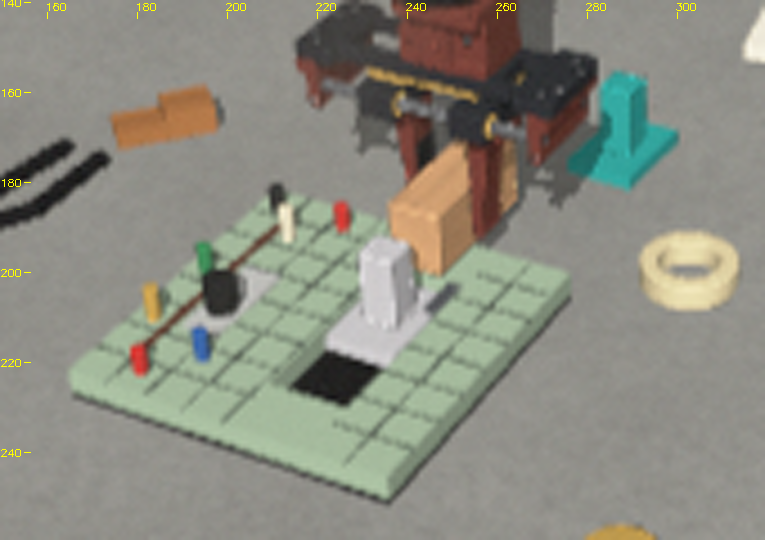

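View pics/s3.png

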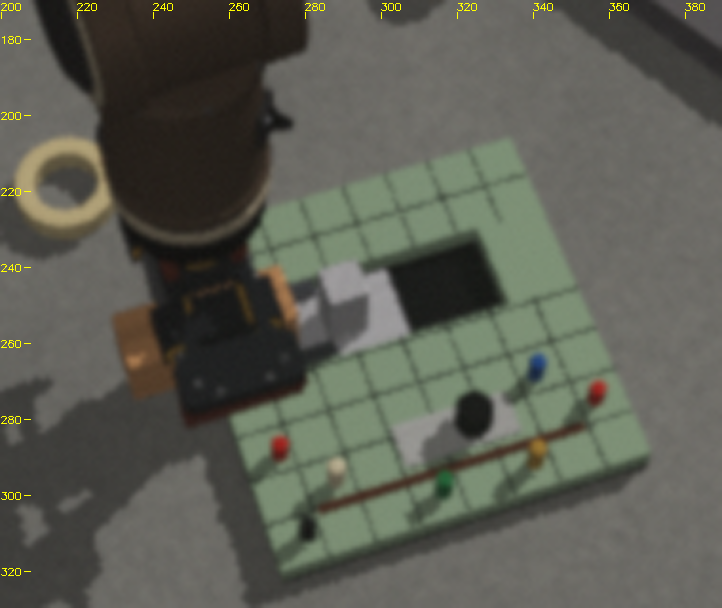

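Request:
servo_tool --steps '[{"xyz": [0.01, 0, 0], "roll": 0}, {"xyz": [0.02, 0, 0], "roll": 0}, {"xyz": [0.028, 0, 0], "roll": 0}, {"xyz": [0.036, 0, 0], "roll": 0}, {"xyz": [0.044, 0, 0], "roll": 0}, {"xyz": [0.052, 0, 0], "roll": 0}]'

```text
clock: 6.25
position: [492.1, -100.7, 37.3]
tcp_rot: [-3.139, 0.004, 1.259]
wrist_force: [-6.6, -16.6, 9.5]
opening: 0.411
```

Request:
servo_tool --steps '[{"xyz": [0.01, 0, 0.001], "roll": 0}, {"xyz": [0.018, 0, 0.001], "roll": 0}, {"xyz": [0.026, 0, 0.001], "roll": 0}, {"xyz": [0.032, 0, 0.001], "roll": 0}, {"xyz": [0.034, 0, 0.001], "roll": 0}]'

```text
clock: 6.75
position: [500.9, -73.9, 36.6]
tcp_rot: [-3.14, 0.004, 1.26]
wrist_force: [-0.3, -3.3, 0.1]
opening: 0.408
```

```bash
python3 - <<'E'
from h import *
st=sense(); s=snapshot('wrist'); save(s,'w4'); print(st['position'],st['wrist_force'])
s=snapshot('side'); crop(s,'d4',150,140,320,260,4.5)
E
```

```text
[500.9265294  -73.89297945  36.60857803] [-0.31996701 -3.26250148  0.13763903]
```

View pics/w4.png

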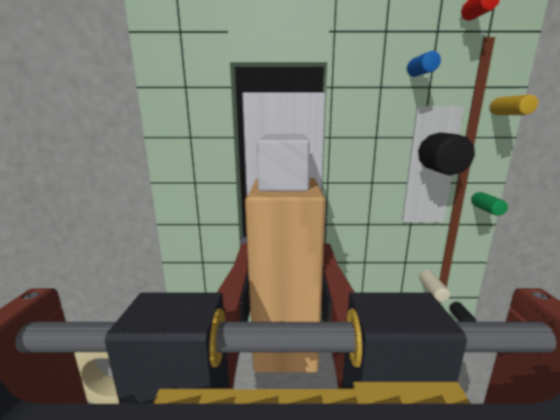

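View pics/d4.png

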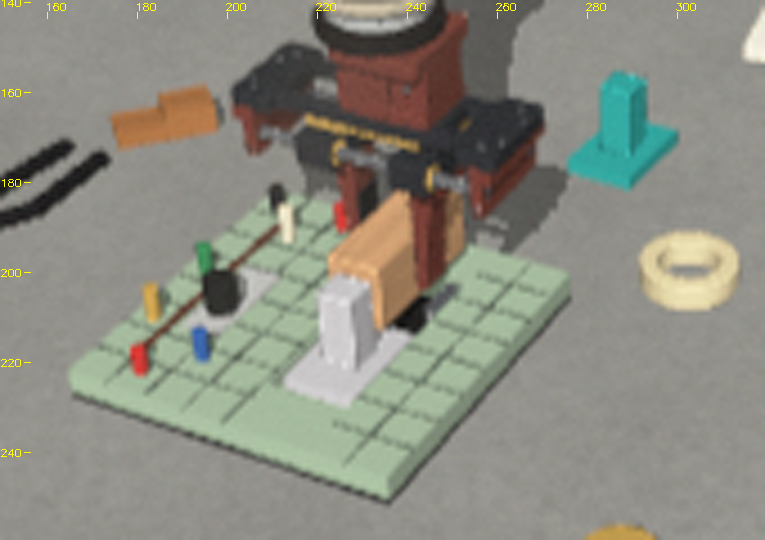

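Request:
servo_tool --steps '[{"xyz": [-0.02, 0, 0], "roll": 0}, {"xyz": [-0.0375, 0, 0], "roll": 0}, {"xyz": [-0.0375, 0, -0.05], "roll": 0}, {"xyz": [-0.0375, 0, -0.1], "roll": 0}, {"xyz": [-0.0375, 0, -0.145], "roll": 0}, {"xyz": [-0.0375, 0, -0.145], "roll": 0}]'

```text
clock: 7.45
position: [494.7, -103.0, 157.1]
tcp_rot: [3.136, 0.002, 1.259]
wrist_force: [-0.2, -0.1, -2.3]
opening: 0.409
```

```bash
python3 - <<'E'
from h import *
import pickle
st=sense(); s=snapshot('wrist'); save(s,'w5'); print(st['position'],st['tcp_rot'],st['opening']); pickle.dump((st,s),open('d5.pkl','wb'))
s=snapshot('side'); crop(s,'d5',150,100,320,260,3.7)
E
```

```text
[ 494.69893716 -103.03681418  157.09534934] [3.13594070e+00 1.64433366e-03 1.25913554e+00] 0.40917150457387663
```

View pics/w5.png

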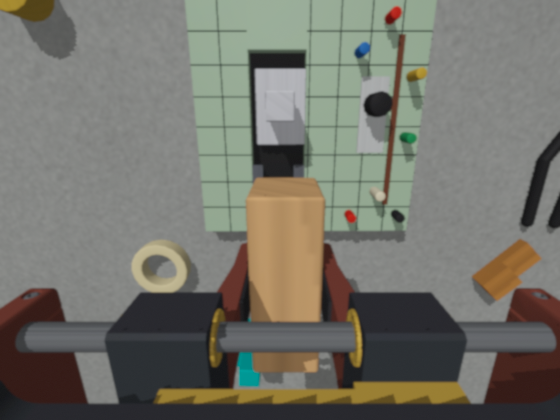

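View pics/d5.png

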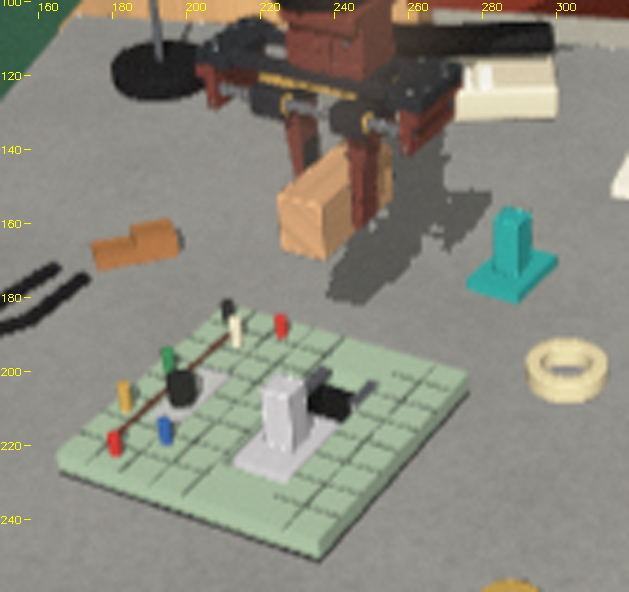

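Request:
servo_tool --steps '[{"xyz": [-0.04, 0.02, 0], "roll": 0.15}, {"xyz": [-0.08, 0.04, 0], "roll": 0.3}, {"xyz": [-0.12, 0.06, 0], "roll": 0.45}, {"xyz": [-0.16, 0.08, 0], "roll": 0.6}, {"xyz": [-0.2, 0.1, 0], "roll": 0.75}, {"xyz": [-0.24, 0.118, 0], "roll": 0.9}, {"xyz": [-0.252, 0.118, 0], "roll": 1}, {"xyz": [-0.252, 0.118, 0], "roll": 1}]'

```text
clock: 8.35
position: [518.1, -325.2, 151.0]
tcp_rot: [-3.141, 0.006, 0.47]
wrist_force: [0.9, 0.0, -1.8]
opening: 0.407
```

Request:
servo_tool --steps '[{"xyz": [0, 0, 0.04], "roll": 0.15}, {"xyz": [0, 0, 0.08], "roll": 0.3}, {"xyz": [0, 0, 0.12], "roll": 0.45}, {"xyz": [0, 0, 0.15], "roll": 0.6}, {"xyz": [0, 0, 0.16], "roll": 0.6}, {"xyz": [0, 0, 0.17], "roll": 0.6}, {"xyz": [0, 0, 0.17], "roll": 0.6}]'

```text
clock: 9.05
position: [517.2, -324.8, 14.5]
tcp_rot: [3.14, 0.007, 0.002]
wrist_force: [-0.3, 1.0, -1.8]
opening: 0.408
```

Request:
servo_tool --steps '[{"xyz": [0, 0, 0.003], "roll": 0}, {"xyz": [0, 0, 0.006], "roll": 0}, {"xyz": [0, 0, 0.0085], "roll": 0}, {"xyz": [0, 0, 0.0085], "roll": 0}]'

```text
clock: 9.45
position: [517.4, -325.0, 8.1]
tcp_rot: [3.14, 0.006, 0.002]
wrist_force: [-0.3, 0.7, -3.0]
opening: 0.407
```

Request:
servo_tool --steps '[{"xyz": [0, 0, 0.001], "roll": 0}, {"xyz": [0, 0, 0.001], "roll": 0}, {"xyz": [0, 0, 0.001], "roll": 0}, {"xyz": [0, 0, 0.001], "roll": 0}, {"xyz": [0, 0, 0.001], "roll": 0}, {"xyz": [0, 0, 0.001], "roll": 0}]' --grip 1

```text
clock: 10.05
position: [517.4, -325.0, 7.3]
tcp_rot: [3.14, 0.006, 0.003]
wrist_force: [1.3, 0.7, -0.5]
opening: 0.915
```

Request:
servo_tool --steps '[{"xyz": [0, 0, -0.03], "roll": 0}, {"xyz": [0, 0, -0.08], "roll": 0}, {"xyz": [0, 0, -0.13], "roll": 0}, {"xyz": [0, 0, -0.18], "roll": 0}, {"xyz": [0, 0, -0.21], "roll": 0}, {"xyz": [0, 0, -0.21], "roll": 0}]'

```text
clock: 10.65
position: [520.1, -326.0, 179.3]
tcp_rot: [3.137, -0.0, 0.002]
wrist_force: [0.3, 0.1, 0.3]
opening: 0.997
```

Request:
servo_tool --steps '[{"xyz": [0, -0.04, 0], "roll": -0.15}, {"xyz": [-0.01, -0.09, 0], "roll": -0.3}, {"xyz": [-0.02, -0.14, 0], "roll": -0.45}, {"xyz": [-0.03, -0.19, 0], "roll": -0.6}, {"xyz": [-0.039, -0.24, 0], "roll": -0.75}, {"xyz": [-0.039, -0.27, 0], "roll": -0.9}, {"xyz": [-0.039, -0.27, 0], "roll": -1}, {"xyz": [-0.039, -0.27, 0], "roll": -1}]' --grip 0.65

```text
clock: 11.45
position: [487.9, -109.0, 177.4]
tcp_rot: [3.139, 0.004, 0.791]
wrist_force: [-0.2, 0.0, 0.3]
opening: 0.652
```

Request:
servo_tool --steps '[{"xyz": [0, 0, 0], "roll": -0.15}, {"xyz": [0, 0, 0], "roll": -0.3}, {"xyz": [0, 0, 0], "roll": -0.45}, {"xyz": [0, 0, 0], "roll": -0.604}, {"xyz": [0, 0, 0], "roll": -0.604}, {"xyz": [0, 0, 0], "roll": -0.604}, {"xyz": [0, 0, 0], "roll": -0.604}]'

```text
clock: 12.15
position: [487.7, -109.4, 177.1]
tcp_rot: [3.142, 0.005, 1.261]
wrist_force: [-0.1, 0.4, 0.5]
opening: 0.643
```

```bash
python3 - <<'E'
from h import *
import pickle
st=sense(); s=snapshot('wrist'); print(st['position'],st['tcp_rot'],st['opening']); pickle.dump((st,s),open('d6.pkl','wb'))
crop(s,'w6',130,20,440,280,2.5)
s=snapshot('side'); crop(s,'d6',150,100,320,260,3.7)
s=snapshot('scene'); crop(s,'s6',150,200,390,390,3.2); save(s,'s6f')
E
```

```text
[ 487.71947946 -109.41508556  177.13969391] [3.14157744 0.00456846 1.26098043] 0.6433500564494536
```

View pics/w6.png

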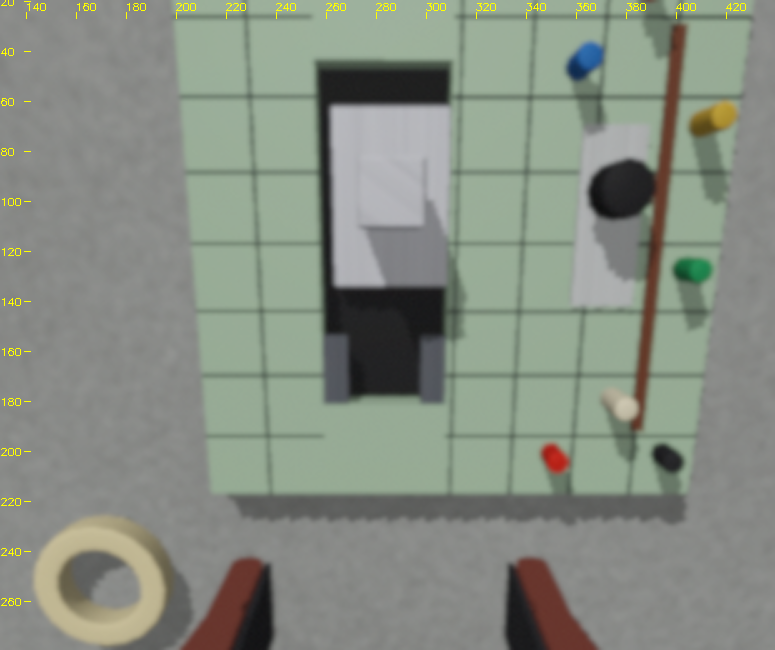

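View pics/s6f.png

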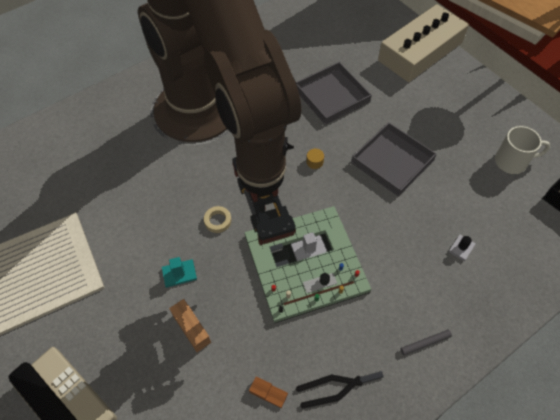

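```bash
python3 - <<'E'
from h import *
import pickle
st,s=pickle.load(open('d6.pkl','rb'))
np.set_printoptions(precision=1,suppress=True)
f=lambda c,z:pix2z(s,c2u(c,(130,20),2.5),z,st)[:,:2]
ang=lambda a,b:np.degrees(np.arctan2(*(b-a)[::-1]))
for c,z in [([(357,155),(424,155),(425,226),(358,227)],64),([(330,105),(450,105),(446,286),(333,287)],14)]:
    p=f(c,z); print(p.mean(0),[np.linalg.norm(p[i]-p[i-1]) for i in range(4)],ang(p[0],p[1]),ang(p[3],p[2]),ang(p[3],p[0]),ang(p[2],p[1]))
    y=st['tcp_rot'][2]; v=p.mean(0)-st['position'][:2]
    print('in tool', v@[np.cos(y),np.sin(y)], v@[np.sin(y),-np.cos(y)])
s=snapshot('scene'); crop(s,'s7',290,60,450,200,4.5)
s=snapshot('side'); crop(s,'d7',170,260,400,390,3.4)
E
```

```text
[519.7 -14.4] [np.float64(23.541369255533613), np.float64(23.127610244816996), np.float64(23.216101016710237), np.float64(23.787169451712533)] -17.81762727659057 -17.009420738203687 72.26446793238976 73.88777742488169
in tool 100.24920399569572 1.4848960442819128
[519.3 -14.4] [np.float64(70.7100983707912), np.float64(48.04581078331237), np.float64(70.29484210623397), np.float64(48.589473427560094)] -17.816553450764037 -17.328754343783245 71.79629076152061 72.23569882048578
in tool 100.13600224031035 1.077132954716204
```

View pics/s7.png

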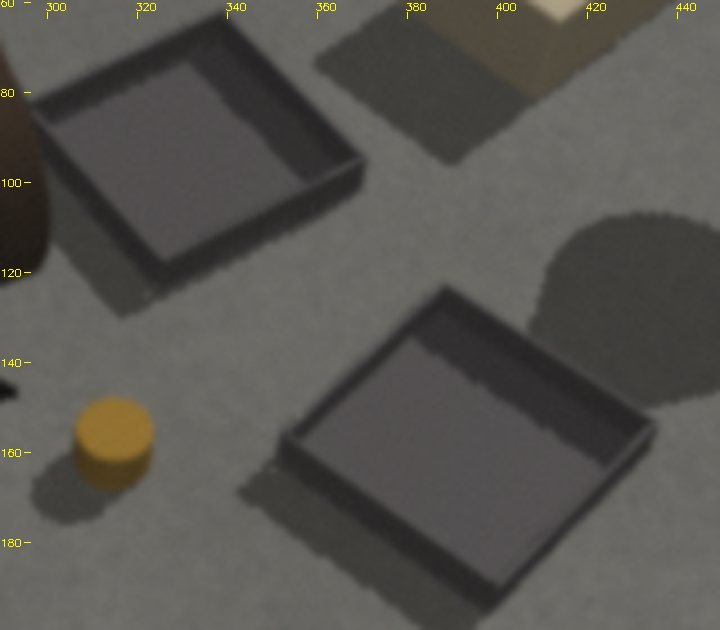

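Request:
servo_tool --steps '[{"xyz": [0.05, 0.0016, 0], "roll": 0}, {"xyz": [0.1, 0.0016, 0], "roll": 0}, {"xyz": [0.125, 0.0016, 0.03], "roll": 0}, {"xyz": [0.125, 0.0016, 0.08], "roll": 0}, {"xyz": [0.125, 0.0016, 0.13], "roll": 0}, {"xyz": [0.125, 0.0016, 0.165], "roll": 0}, {"xyz": [0.125, 0.0016, 0.18], "roll": 0}, {"xyz": [0.125, 0.0016, 0.188], "roll": 0}]'

```text
clock: 13.2
position: [518.9, -14.7, 25.8]
tcp_rot: [-3.141, 0.005, 1.264]
wrist_force: [0.2, -0.4, 0.8]
opening: 0.65
```

```bash
python3 - <<'E'
from h import *
np.set_printoptions(precision=1,suppress=True)
s=snapshot('scene'); P=pix2z(s,c2u([(445,285),(657,422),(498,588),(280,435)],(290,60),4.5),28)[:,:2]
print(P,[np.linalg.norm(P[i]-P[i-1]) for i in range(4)],P.mean(0))
s=snapshot('side'); crop(s,'d8',150,100,320,260,3.7); st=sense(); print(st['position'],st['tcp_rot'],st['wrist_force'])
E
```

```text
[[360.3 365.5]
 [502.5 393.7]
 [531.1 248.7]
 [385.9 220.7]] [np.float64(147.03645910592724), np.float64(144.94719876760732), np.float64(147.75846046700784), np.float64(147.8573751539174)] [445.  307.2]
[519.4 -14.8  26.7] [3.1 0.  1.3] [-0.4 -0.4  0.3]
```

View pics/d8.png

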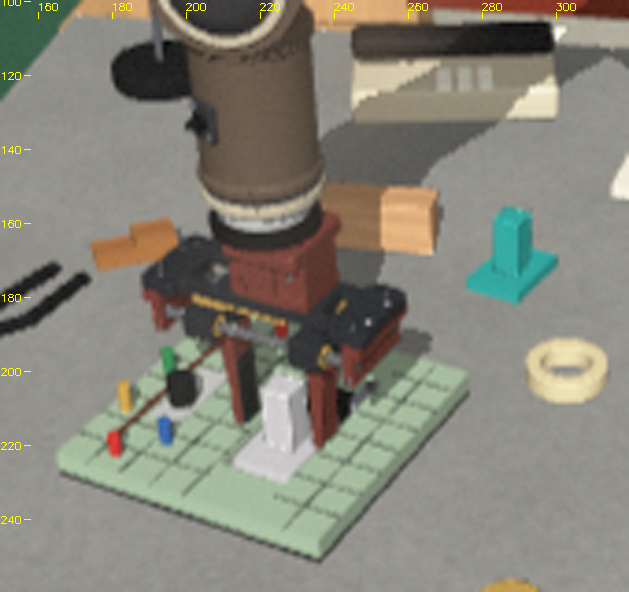

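Request:
servo_tool --steps '[{"xyz": [0, 0, 0], "roll": 0}, {"xyz": [0, 0, 0], "roll": 0}, {"xyz": [0, 0, 0], "roll": 0}, {"xyz": [0, 0, 0], "roll": 0}, {"xyz": [0, 0, 0], "roll": 0}, {"xyz": [0, 0, 0], "roll": 0}]' --grip 0

```text
clock: 13.9
position: [519.0, -14.6, 27.1]
tcp_rot: [-3.141, 0.004, 1.264]
wrist_force: [-2.4, 0.3, 4.9]
opening: 0.273
```

Request:
servo_tool --steps '[{"xyz": [0, 0, -0.01], "roll": 0}, {"xyz": [0, 0, -0.02], "roll": 0}, {"xyz": [0, 0, -0.04], "roll": 0}, {"xyz": [0, 0, -0.07], "roll": 0}, {"xyz": [0, 0, -0.1], "roll": 0}, {"xyz": [0, 0, -0.13], "roll": 0}, {"xyz": [0, 0, -0.13], "roll": 0}]'

```text
clock: 14.6
position: [521.3, -14.2, 134.5]
tcp_rot: [3.136, 0.002, 1.264]
wrist_force: [0.4, 0.4, -2.7]
opening: 0.274
```

```bash
python3 - <<'E'
from h import *
st=sense(); print(st['position'],st['tcp_rot'],st['wrist_force'],st['opening'])
s=snapshot('side'); crop(s,'d9',150,100,320,260,3.7)
s=snapshot('wrist'); save(s,'w9')
E
```

```text
[521.28715718 -14.18906387 134.54373059] [3.13612256e+00 2.03021061e-03 1.26363939e+00] [ 0.4433053   0.43037445 -2.67047172] 0.2735523112308532
```

View pics/d9.png

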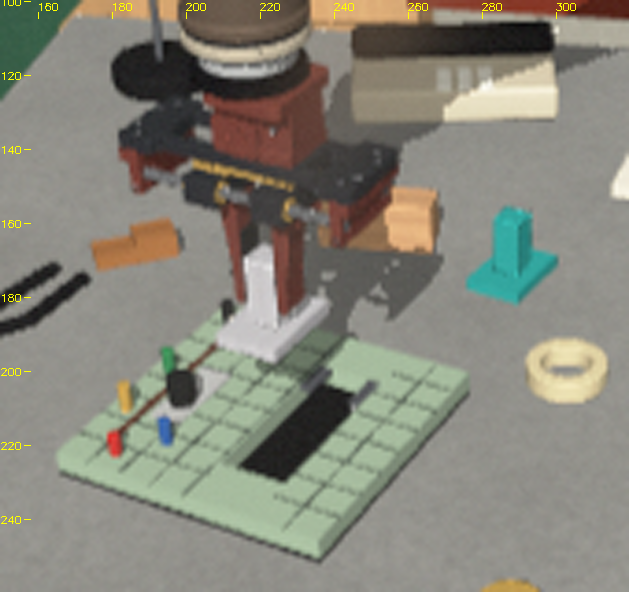

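View pics/w9.png

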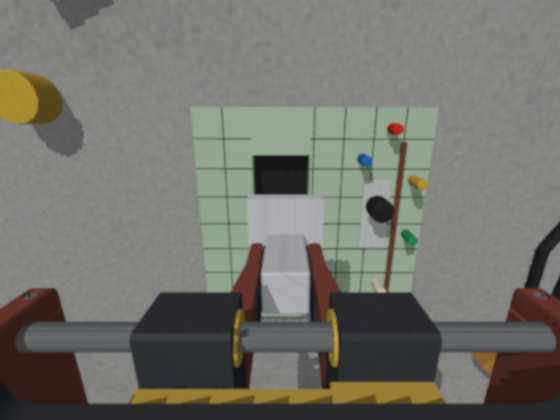

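Request:
servo_tool --steps '[{"xyz": [0.04, -0.024, 0], "roll": -0.1}, {"xyz": [0.085, -0.051, 0], "roll": -0.2}, {"xyz": [0.13, -0.079, 0], "roll": -0.3}, {"xyz": [0.175, -0.106, 0], "roll": -0.4}, {"xyz": [0.22, -0.133, 0], "roll": -0.5}, {"xyz": [0.265, -0.16, 0], "roll": -0.6}, {"xyz": [0.31, -0.188, 0], "roll": -0.64}, {"xyz": [0.345, -0.21, 0], "roll": -0.64}]'

```text
clock: 15.5
position: [440.6, 301.8, 128.6]
tcp_rot: [-3.138, 0.004, 1.769]
wrist_force: [0.3, -1.2, -2.7]
opening: 0.272
```

Request:
servo_tool --steps '[{"xyz": [0, 0, 0], "roll": 0}, {"xyz": [0, 0, 0], "roll": 0}]'

```text
clock: 15.7
position: [439.2, 301.9, 126.8]
tcp_rot: [-3.135, 0.005, 1.772]
wrist_force: [0.4, -0.3, -2.2]
opening: 0.273
```

```bash
python3 - <<'E'
from h import *
st=sense(); print(st['position'],st['tcp_rot'],st['wrist_force'],st['opening'])
y=st['tcp_rot'][2]; v=np.array([443.5,308.5])-st['position'][:2]; print('tool mm',v@[np.cos(y),np.sin(y)], v@[np.sin(y),-np.cos(y)])
s=snapshot('wrist'); save(s,'w10')
s=snapshot('side'); crop(s,'d10',150,180,400,390,3.0)
E
```

```text
[439.15254572 301.93225994 126.78380119] [-3.13511406  0.00505187  1.77183269] [ 0.37374974 -0.30531276 -2.24680294] 0.2732410800165652
tool mm 5.5673456905354985 5.571375962342586
```

View pics/d10.png

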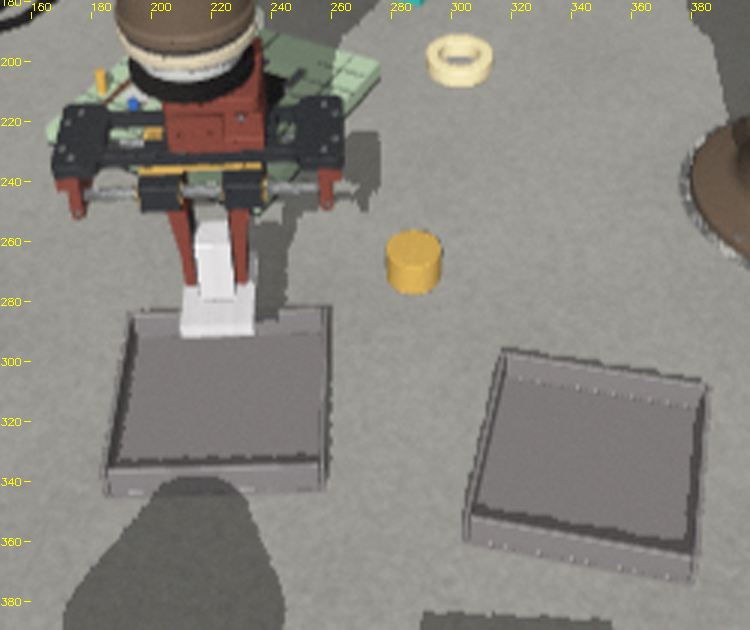

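View pics/w10.png

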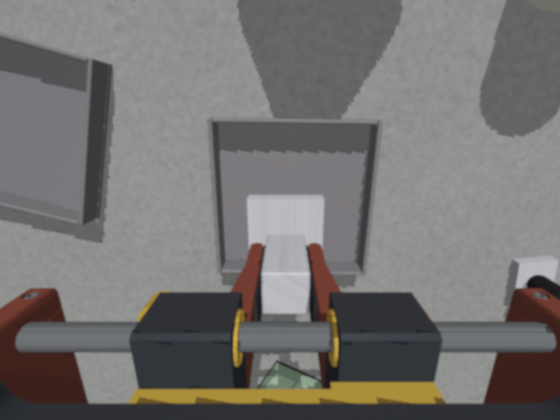

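```bash
python3 - <<'E'
from h import *
np.set_printoptions(precision=1,suppress=True)
st=sense(); s=snapshot('wrist')
P=pix2z(s,[(208.5,121),(380.5,123),(365,275),(219,275)],28,st)[:,:2]; print(P,[np.linalg.norm(P[i]-P[i-1]) for i in range(4)],P.mean(0))
y=st['tcp_rot'][2]; v=P.mean(0)-st['position'][:2]; print('tool mm',v@[np.cos(y),np.sin(y)], v@[np.sin(y),-np.cos(y)])
E
```

```text
[[361.  364.9]
 [505.2 391.9]
 [533.  247.6]
 [388.7 218.5]] [np.float64(148.9370649583949), np.float64(146.71034089926292), np.float64(146.90141896859814), np.float64(147.25931689476383)] [447.  305.7]
tool mm 4.246956587577253 7.448842276380887
```

Request:
servo_tool --steps '[{"xyz": [0.006, 0.008, 0.01], "roll": 0}, {"xyz": [0.006, 0.008, 0.04], "roll": 0}, {"xyz": [0.006, 0.008, 0.07], "roll": 0}, {"xyz": [0.006, 0.008, 0.095], "roll": 0}, {"xyz": [0.006, 0.008, 0.11], "roll": 0}, {"xyz": [0.006, 0.008, 0.118], "roll": 0}, {"xyz": [0.006, 0.008, 0.118], "roll": 0}]'

```text
clock: 16.55
position: [445.9, 304.9, 32.7]
tcp_rot: [-3.136, 0.006, 1.767]
wrist_force: [-0.2, 0.6, -2.0]
opening: 0.267
```

Request:
servo_tool --steps '[{"xyz": [0, 0, 0.002], "roll": 0}, {"xyz": [0, 0, 0.004], "roll": 0}, {"xyz": [0, 0, 0.0055], "roll": 0}, {"xyz": [0, 0, 0.0065], "roll": 0}, {"xyz": [0, 0, 0.0065], "roll": 0}]'

```text
clock: 17.05
position: [445.9, 304.9, 27.6]
tcp_rot: [-3.136, 0.006, 1.767]
wrist_force: [-0.1, -0.0, -1.9]
opening: 0.274
```

Request:
servo_tool --steps '[{"xyz": [0, 0, 0.0008], "roll": 0}, {"xyz": [0, 0, 0.0016], "roll": 0}, {"xyz": [0, 0, 0.0016], "roll": 0}]'

```text
clock: 17.35
position: [446.0, 305.0, 27.2]
tcp_rot: [-3.137, 0.006, 1.767]
wrist_force: [-1.7, -2.7, 7.0]
opening: 0.275
```

Contact with the tray floor; release and rise.

Request:
servo_tool --steps '[{"xyz": [0, 0, 0], "roll": 0}, {"xyz": [0, 0, 0], "roll": 0}, {"xyz": [0, 0, 0], "roll": 0}, {"xyz": [0, 0, 0], "roll": 0}, {"xyz": [0, 0, 0], "roll": 0}]' --grip 0.7

```text
clock: 17.85
position: [446.0, 305.0, 27.2]
tcp_rot: [-3.137, 0.006, 1.767]
wrist_force: [0.7, -0.2, -0.2]
opening: 0.679
```

Request:
servo_tool --steps '[{"xyz": [0, 0, -0.02], "roll": 0}, {"xyz": [0, 0, -0.05], "roll": 0}, {"xyz": [0, 0, -0.09], "roll": 0}, {"xyz": [0, 0, -0.14], "roll": 0}, {"xyz": [-0.05, 0, -0.18], "roll": 0}, {"xyz": [-0.1, 0, -0.2], "roll": 0}, {"xyz": [-0.15, 0, -0.2], "roll": 0}, {"xyz": [-0.15, 0, -0.2], "roll": 0}]'

```text
clock: 18.65
position: [471.6, 182.5, 188.6]
tcp_rot: [-3.138, 0.008, 1.759]
wrist_force: [0.0, -0.1, 0.0]
opening: 0.7
```

```bash
python3 - <<'E'
from h import *
st=sense(); print(st['position'],st['tcp_rot'],st['wrist_force'],st['opening'],st['clock'])
s=snapshot('wrist'); save(s,'w11')
s=snapshot('side'); save(s,'d11')
s=snapshot('scene'); save(s,'s11')
E
```

```text
[471.58510666 182.51332425 188.64786295] [-3.13805664  0.00780948  1.75923727] [ 0.01606508 -0.12804638  0.03491168] 0.7000971295351566 18.65
```

View pics/w11.png

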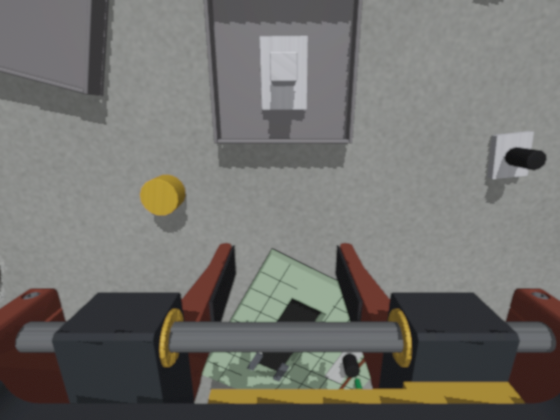

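View pics/d11.png

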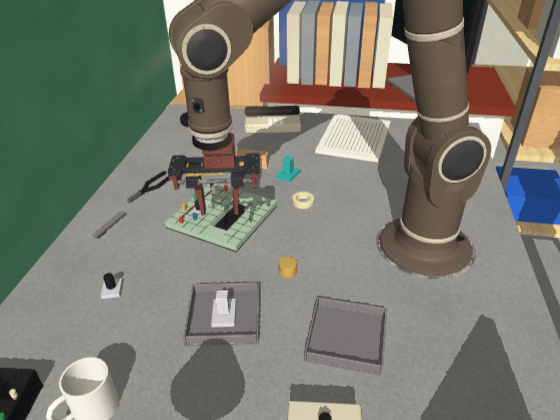

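View pics/s11.png

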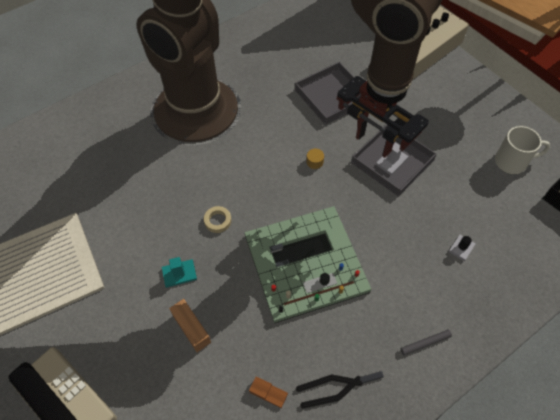

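The key stands upright in the middle of the tray (side view, pixel 223,308). The block lies flat on the open desk (scene view, pixel 190,325), the keyway is empty, and the gripper is clear of everything. I'm handing in now.

```bash
python3 -c "
from plant import close_job
print(close_job())"
```

```text
the job is handed in; nothing more can be done
None
```

The job is done and handed in at about 19 s of the 72 s allowed.

- **Knocking:** I gripped the plain block and pushed the square-post key with the block's end face. The wrist force reading was about 18 N along the keyway, and the key ended about 47 mm to +y of the jam point. It is clear of the lips from 28 mm.
- **Block:** I laid the block flat on the open desk, within about 6 mm of where it started.
- **Key:** I lifted it by the post and set it upright near the middle of the grey tray farthest from the base. That tray is about 540 mm away and the other about 373 mm. The floor contact reading was about 7 N.

The last pictures from all three cameras show the key upright in the tray and the keyway empty. The block is flat on the desk in the scene view, and the robot was touching nothing.

No check failed. The disagreements were small:
- The side camera placed the panel about 7–10 mm off in y compared with the other two cameras, so I used the wrist camera for the panel and key.
- The tray centre differed by a few mm between cameras, well within the tray's room.
- The tool rose about 2 mm during the push, with up to about 10 N of upward force. The block did not shift noticeably in the grip.

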